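# Uncover the tube block and hold it in the corner of the positioning plate

### The job

Lift the loose cover off the metal tube block and set it down (do not drop it) right side up, flat inside the steel tray, and let go of it. Then bring the block onto the positioning plate and press it into the corner, standing flat with its long side flush against the long fence and its end against the short fence, both touching at once. Finish while still holding the block pressed firmly against both fences, and do not disturb the other things on the bench.

Things in the scene. Friction and masses are not known exactly. Their poses are not given: they have to be found in the camera images.
- block: Aluminium tube block, a cuboid 100 (x) x 56 (y) x 55 (z, tall) mm, 0.5 to 0.75 kg, 18 dark wells drawn on its flat top. It starts upright on the bench under its cover, left or right of the plate. Origin: centre of the underside; x along its long side, z up. Either way round (half turn) is fine.
- cover: Loose white plastic cover on the block, 50 to 100 g, 109 (x) x 65 (y) mm, flat top, 8 mm skirt with 2 mm play all round the block. Bridge handle: bar 48 (x) x 12 (y) x 12 (z) mm, its middle 37 mm above the origin, its underside 18 mm above the cover's top, on two posts 20 mm either side of the middle. Origin: centre of the skirt's lower edge, 47 mm above the block's underside when on; z up.
- tray: Shallow open steel tray fixed to the bench, 170 (x) x 120 (y) x 22 (tall) mm outside, walls and floor 4 mm, on the other side of the plate from the block. Origin: centre of the underside. The cover fits flat inside with its long side along the tray's long side (x).
- plate: Black plastic positioning plate fixed to the bench, 200 (x) x 170 (y) x 6 (thick) mm, with two steel fences on it that make a corner. Origin: centre of the underside. The fences stand at its +x end and its +y side; its -x and -y sides are open. The block drags on the plate and along the fences: bearing down hard on it makes it stick before it arrives.
- corner (a point): The point on the plate's upper face (6 mm above the bench) where the lines of the two fences' inner faces meet; axes as the plate's. The block seated in the corner has its centre 50 mm from here along -x and 28 mm along -y.
- long_fence: Steel bar along the plate's x, 165 mm long, 15 mm wide, 14 mm high above the plate; fixed to the plate. Its inner face looks to the plate's -y, and the block's long side goes against it. Origin: centre of its underside.
- short_fence: Steel bar along the plate's y, 85 mm long, 15 mm wide, 30 mm high above the plate; fixed to the plate. Its inner face looks to the plate's -x, and the block's end goes against it. A gap of 9 mm is left between this bar's end and the corner. Origin: centre of its underside.
- mortar: Bystander, leave alone: white ceramic mortar with its pestle, 100 mm wide, 70 mm tall. Origin: middle of its underside.
- vial: Bystander, leave alone: small jar with a blue cap, 32 mm across, 55 mm tall. Origin: middle of its underside.
- dropper: Bystander, leave alone: small bottle, 28 mm across, 60 mm tall. Origin: middle of its underside.
- reagent: Bystander, leave alone: bottle with a blue cap, 68 mm across, 115 mm tall. Origin: middle of its underside.
- tip_box: Bystander, leave alone: box for pipette tips, 120 x 80 x 62 mm. Origin: middle of its underside.
- tube_rack: Bystander, leave alone: rack of capped tubes, 130 x 75 mm, 85 mm tall. Origin: middle of its underside.
- spatula: Bystander, leave alone: thin steel spoon-spatula lying flat, 160 mm long. Origin: on its underside.
There are look-alikes about, which are no part of the job. Leave any pink or yellow look-alike of the block alone.

How it is judged:
On the way, in this order (a step that is already met when the one before it is completed fails the run):
1. the cover is lifted clear of the block (z of cover in the frame of block above 0.065 m and contact force between cover and block below 0.05 N), for 0.1 s.
2. the cover lies flat, right side up, in the tray and is let go (z of cover in the frame of tray between 0 and 0.009 m and x of cover in the frame of tray between -0.035 and 0.035 m and y of cover in the frame of tray between -0.03 and 0.03 m and angle between cover's own z axis and vertical below 0.1 rad and contact force between cover and the arm below 0.05 N and contact force between cover and the fingers below 0.05 N and linear speed of cover below 0.03 m/s), for 0.2 s.
At the end, for the whole second after the job is handed in: Cover released, flat (0.1 rad) and right side up on the tray floor. Block at rest, flat on the plate, within 3 mm of the seated place along each fence, parallel within 0.035 rad, pressing each fence with over 1.5 N while the robot still holds it (over 1.5 N) (z of cover in the frame of tray between 0 and 0.009 m and x of cover in the frame of tray between -0.035 and 0.035 m and y of cover in the frame of tray between -0.03 and 0.03 m and angle between cover's own z axis and vertical below 0.1 rad and contact force between cover and the arm below 0.05 N and contact force between cover and the fingers below 0.05 N and x of block in the frame of corner between -0.053 and -0.047 m and y of block in the frame of corner between -0.031 and -0.025 m and z of block in the frame of corner below 0.003 m and angle between block's own z axis and vertical below 0.035 rad and angle between the x axis of block and the x axis of plate, either way round below 0.035 rad and contact force between block and long_fence above 1.5 N and contact force between block and short_fence above 1.5 N and (contact force between block and the fingers above 1.5 N or contact force between block and the arm above 1.5 N) and linear speed of block below 0.02 m/s); the arm keeps its last pose, push and grip.
It fails at once if the cover is dropped (falls freely faster than 0.8 m/s) (linear speed of cover above 0.8 m/s and contact force between cover and the fingers below 0.01 N).
It fails at once if a bystander is moved by more than 30 mm (distance of any of mortar, vial, dropper, reagent, tip_box, tube_rack, spatula from where it was at the start of the episode above 0.03 m).
It also fails if it takes over 72 s, if anything falls off the work surface, if the arm or the gripper's body presses on something with over 40 N, if the wrist force passes 120 N, or if a joint passes its speed limit or range.

### The arm

A 6-joint arm with a two-finger parallel gripper is mounted at the origin on the work surface. World frame = base frame: x ahead of the robot, y to its left, z up, the work surface at z = 0. Lengths are in m, angles in rad, forces in N, time in s.
With the tool pointing down it reaches from about 0.375 to 0.9 m from the base axis. Payload 3.1 kg.
Tool frame: the origin (TCP) lies on the centre line of the jaws, within the pads' length; the fingertips stand 14 mm ahead of it and the grasp point (between the pads) lies 5 mm behind it (ctrl.nose_length is the distance from the TCP to the fingertips, in m); z points along the fingers, y is the line along which they close (so a half turn about z gives the same grasp; the last joint's range is limited). The gripper opens to 85 mm and grips with 20 to 120 N. Pads are 22 mm wide; open, the fingers measure 114 mm over their backs; the gripper's body (76 mm by 85 mm) begins 54 mm behind the grasp point. The pads swing forward as they close: fully open they stand 13 mm farther back than shut.
Start: joints at [1.165, 0.527, 1.433, -0, 1.181, -0.178], TCP at [0.141, 0.609, 0.245] pointing down, gripper open.
Joint ranges: [-3.08, 3.08], [-0.75, 2.2], [0.22, 2.44], [-1.43, 4.57], [0, 2.65], [-2.85, 2.85]. Speed limits (rad/s): [2.79, 2.79, 3.14, 3.14, 3.14, 3.14].

### API

Orientations are given as [roll, pitch, yaw] about the fixed x, y, z axes, in that order (R = Rz(yaw) Ry(pitch) Rx(roll)).
In Python, from bench import ctrl, snapshot, camera_params, order gives the robot as it stands.
- The arm moves only by the shell command python3 -m handwheel 'ROWS' [FORCE]. ROWS is JSON, a list of rows, each an object of numbers: "claw": the closure, from 0 (fully open) to 1 (shut); "dx", "dy", "dz": the shift along the world's x, y, z in mm; "yaw": the turn about the world's z in rad. In form: [{"claw": .., "dx": .., "dy": .., "dz": .., "yaw": ..}, ...]. A call has 1 to 12 rows; each row shifts and turns the commanded pose from where the row before left it; what a row does not reach is not made up. A row lasts 1/12 s, in which the tool goes at most 41.7 mm and 7.16 degrees, less where a joint would pass 70% of its speed; a pose out of reach is approached as far as the arm can. A call with a gripper value outside its range is refused whole. The fingers move at their own pace and stop on an object; FORCE is the grip in N (left out, the last holds). Time passes only in rows, so rows that do not move let the fingers close. It gives the time, the measured TCP pose, the force, the opening and the grip force at its end, in the units of the state.
- ctrl.get_obs(): the state, without advancing time (a new reading comes with each control period).
- snapshot(name): name is "scene" or "side" or "wrist"; returns the picture (480x640x3 uint8, blue, green, red); there is no depth.
- camera_params(name): a dict with "camera_matrix" (3x3 intrinsics, pixels), "dist" ([k1, k2, p1, p2, k3] as OpenCV has them; the pictures are not rectified), "R" (3x3) and "t" (3): a world point X has camera coordinates R X + t. Camera axes: x right, y down, z forward; pixel columns grow to the right and rows downward; lengths in m; the calibration is good to about 2 mm. A picture is of the moment at which its call begins: read the wrist's pose just before it. camera_params takes no time and is no camera call; for the wrist camera it gives the pose at the moment of the call.
- order.close_job(): hands the job in; it is judged then, once.
The state is a dict: "t": time; "joints": joint angles; "qd": joint speeds; "effort": joint torques, N m; "tcp_pos": TCP position; "orientation": TCP orientation; "contact_force": force on the tool from outside, world axes, zero at the start; "torque": the same for the moment, N m; "finger_gap": opening from 0.0 (shut) to 1.0 (fully open); "gripper_force": force on a finger pad.
Only numpy, scipy, OpenCV 4.12 (cv2) and the standard library are available. Lean on these libraries where they do the work, as an engineer would, in place of code of your own. Each camera call takes 0.05 s, during which the arm holds its last target. There are 200 camera calls.

## Working session

There is one attempt and no reset: what is moved stays moved. The work goes in short steps, Python scripts to look and compute and a shell command to move; the robot and the scene stay as the last step left them, time stands still between calls to the robot, and variables do not carry over. Pictures are saved under pics/ and viewed, at most 10 in all, crops included, and the job is handed in when it is done.

```bash
mkdir -p pics; ls; cat > h.py <<'E'
import numpy as np, cv2
from bench import ctrl, snapshot, camera_params, order
def ray(cp,uv,z):
    K=np.array(cp["camera_matrix"],float);d=np.array(cp["dist"],float);R=np.array(cp["R"],float);t=np.array(cp["t"],float)
    p=cv2.undistortPoints(np.array(uv,float).reshape(-1,1,2),K,d).reshape(-1,2)
    D=np.c_[p,np.ones(len(p))]@R; C=-R.T@t
    return C+D*((z-C[2])/D[:,2])[:,None]
def proj(cp,X):
    R=np.array(cp["R"],float);t=np.array(cp["t"],float)
    return cv2.projectPoints(np.array(X,float).reshape(-1,3),cv2.Rodrigues(R)[0],t,np.array(cp["camera_matrix"],float),np.array(cp["dist"],float))[0].reshape(-1,2)
def grab(name,tag):
    cp=camera_params(name);im=snapshot(name);cv2.imwrite(f"pics/{tag}.png",im);return cp,im
E
python3 - <<'E'
from h import *
for n in("scene","side","wrist"):
    cp,_=grab(n,n+"0");R=np.array(cp["R"]);print(n,-R.T@np.array(cp["t"]),R[2])
E
```

```text
pics
scene [1.02555498 0.44963655 0.9072542 ] [-0.42561759 -0.41228949 -0.80552284]
side [ 0.10349504 -0.56836015  0.77901088] [ 0.46759969  0.54303513 -0.69746927]
wrist [0.07557729 0.62383926 0.37247336] [ 0.26200955 -0.0626227  -0.96303136]
```

View pics/scene0.png

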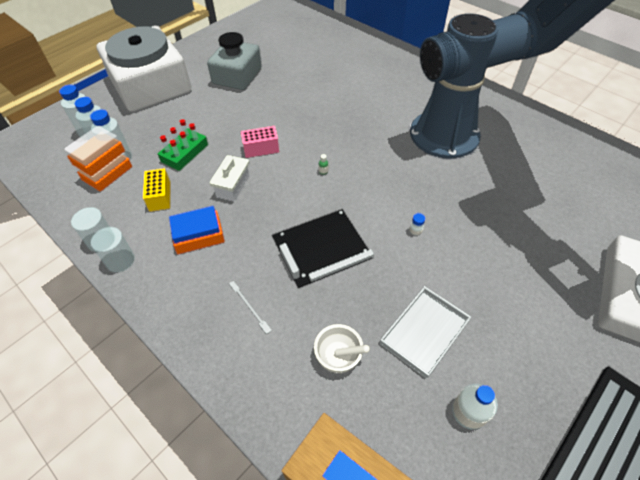

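View pics/side0.png

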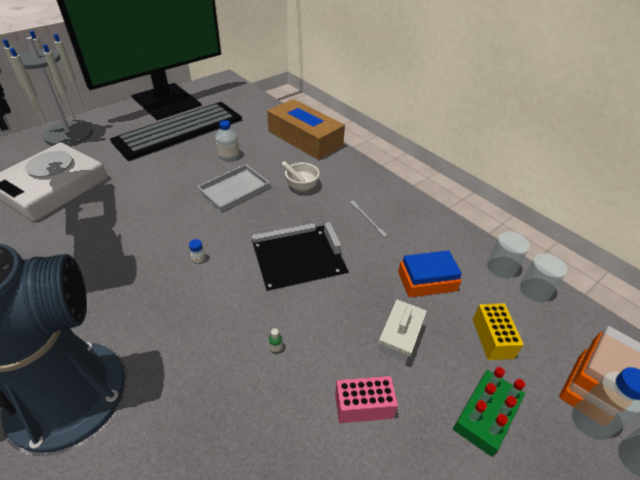

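The covered block is at scene (230,177) and side (403,328). The plate is at scene (322,246), with its long fence along (340,263) and its short fence at (290,260). The tray is at scene (425,331).

```bash
python3 - <<'E'
from h import *
W={}
for n,roi in(("scene",dict(plate=(265,200,385,290),tray=(375,280,475,380),cover=(205,150,255,205))),("side",dict(plate=(245,215,355,290),tray=(190,160,275,212),cover=(372,295,432,362)))):
    cp=camera_params(n);im=cv2.imread(f"pics/{n}0.png")
    print(n,"px of hand pts:")
    for k,(a,b,c,d) in roi.items():
        s=im[b:d,a:c].astype(int);g=s.mean(2)
        m=(g<35) if k=="plate" else (g>150) if k=="tray" else (g>170)
        m=cv2.morphologyEx(m.astype(np.uint8)*255,cv2.MORPH_CLOSE,np.ones((3,3)))
        cs,_=cv2.findContours(m,0,2);q=max(cs,key=cv2.contourArea).reshape(-1,2)+[a,b]
        z=dict(plate=.006,tray=.022,cover=.060)[k]
        p=ray(cp,q,z)[:,:2]
        r=cv2.minAreaRect((p*1000).astype(np.float32));print(n,k,np.round(r[0]),np.round(r[1]),round(r[2],1),np.round(cv2.boxPoints(r)).tolist())
cp=camera_params("scene");print(ray(cp,[(299,279),(371,254),(281,246),(341,265)],.006))
E
python3 - <<'E'
import cv2,numpy as np
a=cv2.imread('pics/scene0.png');b=cv2.imread('pics/side0.png')
A=cv2.resize(a[145:295,205:385],(720,600),interpolation=2)
cv2.imwrite('pics/cropA.png',A)
E
```

```text
scene px of hand pts:
scene plate [560.   7.] [165. 194.] 67.5 [[439.0, -32.0], [619.0, -106.0], [682.0, 47.0], [502.0, 121.0]]
scene tray [570. 327.] [244. 226.] 38.7 [[405.0, 339.0], [546.0, 163.0], [736.0, 315.0], [595.0, 492.0]]
scene cover [ 574. -318.] [117.  78.] 24.9 [[504.0, -307.0], [537.0, -378.0], [644.0, -329.0], [611.0, -258.0]]
side px of hand pts:
side plate [553.   1.] [169. 197.] 68.4 [[430.0, -41.0], [613.0, -113.0], [675.0, 44.0], [492.0, 116.0]]
side tray [564. 312.] [151.  88.] 2.6 [[487.0, 352.0], [491.0, 264.0], [642.0, 271.0], [638.0, 359.0]]
side cover [ 568. -314.] [108.  64.] 24.7 [[506.0, -308.0], [533.0, -366.0], [630.0, -321.0], [604.0, -263.0]]
[[ 0.66567202  0.03324091  0.006     ]
 [ 0.4972316   0.11322617  0.006     ]
 [ 0.62769463 -0.06607024  0.006     ]
 [ 0.57015287  0.08026884  0.006     ]]
```

View pics/cropA.png

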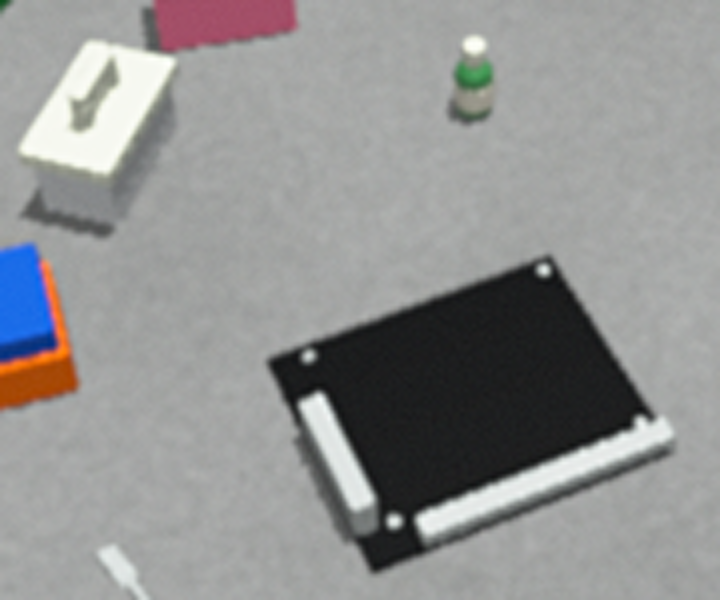

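```bash
python3 -c "
from h import *
o=ctrl.get_obs();print(o['orientation'],o['t'],o['contact_force'],ctrl.nose_length)"
python3 -m handwheel '[{"dx":32,"dy":-24,"dz":4},{"dx":32,"dy":-24,"dz":4},{"dx":32,"dy":-24,"dz":4},{"dx":32,"dy":-24,"dz":4},{"dx":32,"dy":-24,"dz":4},{"dx":32,"dy":-24,"dz":4},{"dx":32,"dy":-24,"dz":4},{"dx":32,"dy":-24,"dz":4},{"dx":32,"dy":-24,"dz":4},{"dx":32,"dy":-24,"dz":4},{"dx":32,"dy":-24,"dz":4},{"claw":0}]'; python3 -c "
from h import *
cp,im=grab('wrist','w1');print(proj(cp,[(.567,.318,.004)]))"
```

```text
[-3.14000194e+00 -2.90598943e-04  2.91380935e+00] 0.15 [-0.05004345 -0.15481707 -0.72149745] 0.014
[[188.62212265 549.30922885]]invalid input
```

View pics/w1.png

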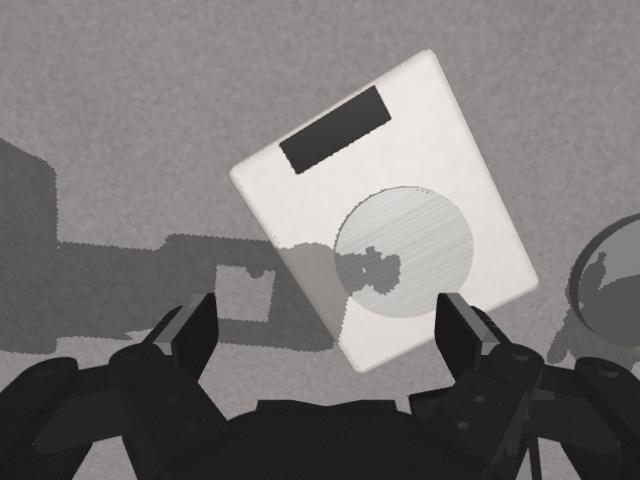

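The wrist view still shows the balance, because the call was refused. It probably needs every key in every row.

```bash

python3 -m handwheel '[{"claw":0,"dx":32,"dy":-24,"dz":6,"yaw":-0.12},{"claw":0,"dx":32,"dy":-24,"dz":6,"yaw":-0.12},{"claw":0,"dx":32,"dy":-24,"dz":6,"yaw":-0.12},{"claw":0,"dx":32,"dy":-24,"dz":6,"yaw":-0.12},{"claw":0,"dx":32,"dy":-24,"dz":6,"yaw":-0.12},{"claw":0,"dx":32,"dy":-24,"dz":6,"yaw":-0.12},{"claw":0,"dx":32,"dy":-24,"dz":6,"yaw":-0.12},{"claw":0,"dx":32,"dy":-24,"dz":6,"yaw":-0.12},{"claw":0,"dx":32,"dy":-24,"dz":6,"yaw":-0.12},{"claw":0,"dx":32,"dy":-24,"dz":6,"yaw":-0.12},{"claw":0,"dx":32,"dy":-24,"dz":6,"yaw":-0.12},{"claw":0,"dx":32,"dy":-24,"dz":6,"yaw":-0.12}]'
python3 -m handwheel '[{"claw":0,"dx":20,"dy":0,"dz":0,"yaw":-0.12},{"claw":0,"dx":20,"dy":0,"dz":0,"yaw":-0.12},{"claw":0,"dx":20,"dy":0,"dz":0,"yaw":-0.12},{"claw":0,"dx":20,"dy":0,"dz":0,"yaw":-0.12},{"claw":0,"dx":20,"dy":0,"dz":0,"yaw":-0.12},{"claw":0,"dx":20,"dy":0,"dz":0,"yaw":-0.12},{"claw":0,"dx":0,"dy":0,"dz":0,"yaw":-0.12},{"claw":0,"dx":0,"dy":0,"dz":0,"yaw":-0.12},{"claw":0,"dx":0,"dy":0,"dz":0,"yaw":0},{"claw":0,"dx":0,"dy":0,"dz":0,"yaw":0}]'
python3 -c "
from h import *
cp,im=grab('wrist','w1');print(proj(cp,[(.567,.318,.004)]))"
```

```text
t: 1.2
tcp_pos: [0.5263, 0.3193, 0.3175]
orientation: [-3.141, 0.0, 1.468]
contact_force: [1.0, 0.6, -0.2]
finger_gap: 1.002
gripper_force: 0.0
t: 2.03
tcp_pos: [0.6449, 0.3208, 0.3168]
orientation: [-3.141, 0.001, 0.517]
contact_force: [-0.9, -0.0, -0.9]
finger_gap: 1.001
gripper_force: 0.0
[[296.77058204 245.95859058]]
```

View pics/w1.png

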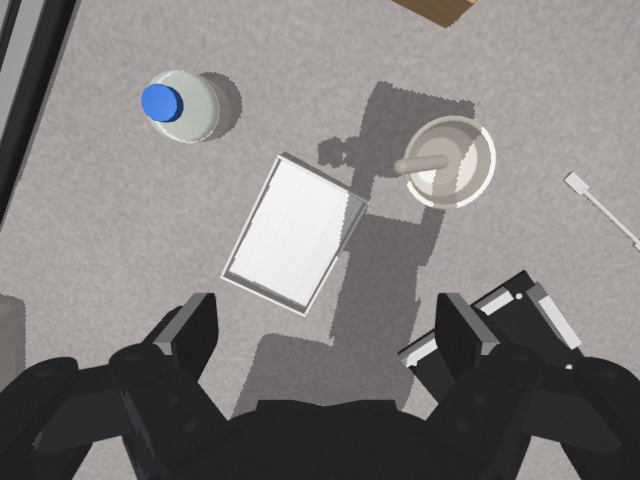

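The tray rim corners are at (281,153), (368,203), (306,316) and (221,277). The mortar is at (450,160), near the tray's end. Next I go over the block.

```bash
python3 - <<'E'
from h import *
p=ray(camera_params('wrist'),[(281,153),(368,203),(306,316),(221,277)],.022)[:,:2]*1000
print(np.round(p),np.round(p.mean(0)),[round(float(np.linalg.norm(p[i]-p[i-1])))for i in range(4)]);
d=(p[0]+p[1]-p[2]-p[3]);d2=p[1]+p[2]-p[0]-p[3];print(np.degrees(np.arctan2(d[1],d[0])),np.degrees(np.arctan2(d2[1],d2[0])))
E
python3 -m handwheel '[{"claw":0,"dx":-1,"dy":-38,"dz":0,"yaw":-0.01},{"claw":0,"dx":-1,"dy":-38,"dz":0,"yaw":-0.01},{"claw":0,"dx":-1,"dy":-38,"dz":0,"yaw":-0.01},{"claw":0,"dx":-1,"dy":-38,"dz":0,"yaw":-0.01},{"claw":0,"dx":-1,"dy":-38,"dz":0,"yaw":-0.01},{"claw":0,"dx":-1,"dy":-38,"dz":0,"yaw":-0.01},{"claw":0,"dx":-1,"dy":-38,"dz":0,"yaw":-0.01},{"claw":0,"dx":-1,"dy":-38,"dz":0,"yaw":-0.01},{"claw":0,"dx":-1,"dy":-38,"dz":0,"yaw":0},{"claw":0,"dx":-1,"dy":-38,"dz":0,"yaw":0},{"claw":0,"dx":-1,"dy":-38,"dz":0,"yaw":0},{"claw":0,"dx":-1,"dy":-38,"dz":0,"yaw":0}]'
python3 -m handwheel '[{"claw":0,"dx":-1,"dy":-38,"dz":-10,"yaw":0},{"claw":0,"dx":-1,"dy":-38,"dz":-10,"yaw":0},{"claw":0,"dx":-1,"dy":-38,"dz":-10,"yaw":0},{"claw":0,"dx":-1,"dy":-38,"dz":-10,"yaw":0},{"claw":0,"dx":0,"dy":0,"dz":0,"yaw":0},{"claw":0,"dx":0,"dy":0,"dz":0,"yaw":0},{"claw":0,"dx":0,"dy":0,"dz":0,"yaw":0}]'
python3 -c "
from h import *
cp,im=grab('wrist','w2');print(proj(cp,[(.571,-.316,.06)]))"
```

```text
[[661. 388.]
 [661. 272.]
 [496. 264.]
 [490. 382.]] [577. 327.] [170, 115, 165, 118]
2.244382187618274 -88.75809252641052
t: 3.08
tcp_pos: [0.6326, -0.1366, 0.3177]
orientation: [3.141, -0.0, 0.437]
contact_force: [0.8, -0.3, 0.1]
finger_gap: 1.003
gripper_force: 0.0
t: 3.67
tcp_pos: [0.6289, -0.2868, 0.2773]
orientation: [-3.141, -0.0, 0.435]
contact_force: [0.6, 0.5, 0.6]
finger_gap: 1.001
gripper_force: 0.0
[[327.4282327  270.60740949]]
```

View pics/w2.png

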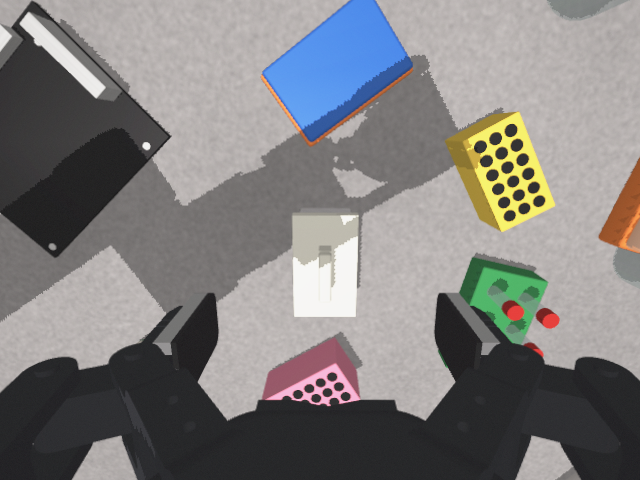

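Cover top corners are at about (293,214), (357,214), (356,317) and (293,316), with the handle at (325,273). It is well aligned with the gripper.

```bash
python3 - <<'E'
from h import *
cp=camera_params('wrist')
p=ray(cp,[(293,214),(357,214),(356.5,317),(293,317)],.06)[:,:2]*1000
print(np.round(p),p.mean(0),[round(float(np.linalg.norm(p[i]-p[i-1])))for i in range(4)])
d=(p[0]+p[1]-p[2]-p[3]);print(np.arctan2(d[1],d[0]))
print(ray(cp,[(325,247),(325,300)],.09), ray(cp,[(338,340),(355,372)],.055))
o=ctrl.get_obs();t=np.array(o['tcp_pos'][:2])*1000;print(p.mean(0)-t,o['tcp_pos'])
E
```

```text
[[ 610. -260.]
 [ 636. -317.]
 [ 537. -365.]
 [ 509. -305.]] [ 573.19984806 -311.74808252] [110, 62, 110, 67]
0.43385636943887307
[[ 0.60157796 -0.29875491  0.09      ]
 [ 0.55399106 -0.32093923  0.09      ]] [[ 0.50171079 -0.36075577  0.055     ]
 [ 0.47352898 -0.39517779  0.055     ]]
[-55.99941862 -25.68377509] [ 0.62919927 -0.28606431  0.2777125 ]
```

```bash

python3 -m handwheel '[{"claw":0.3,"dx":-11,"dy":-5,"dz":-10,"yaw":0},{"claw":0.3,"dx":-11,"dy":-5,"dz":-25,"yaw":0},{"claw":0.3,"dx":-11,"dy":-5,"dz":-30,"yaw":0},{"claw":0.3,"dx":-11,"dy":-5,"dz":-30,"yaw":0},{"claw":0.3,"dx":-11,"dy":-5,"dz":-30,"yaw":0},{"claw":0.3,"dx":0,"dy":0,"dz":-30,"yaw":0},{"claw":0.3,"dx":0,"dy":0,"dz":-20,"yaw":0},{"claw":0.3,"dx":0,"dy":0,"dz":-13,"yaw":0},{"claw":0.3,"dx":0,"dy":0,"dz":-8,"yaw":0},{"claw":0.3,"dx":0,"dy":0,"dz":0,"yaw":0},{"claw":0.3,"dx":0,"dy":0,"dz":0,"yaw":0}]'
python3 -m handwheel '[{"claw":1,"dx":0,"dy":0,"dz":0,"yaw":0},{"claw":1,"dx":0,"dy":0,"dz":0,"yaw":0},{"claw":1,"dx":0,"dy":0,"dz":0,"yaw":0},{"claw":1,"dx":0,"dy":0,"dz":0,"yaw":0},{"claw":1,"dx":0,"dy":0,"dz":0,"yaw":0},{"claw":1,"dx":0,"dy":0,"dz":0,"yaw":0},{"claw":1,"dx":0,"dy":0,"dz":0,"yaw":0},{"claw":1,"dx":0,"dy":0,"dz":0,"yaw":0},{"claw":1,"dx":0,"dy":0,"dz":0,"yaw":0},{"claw":1,"dx":0,"dy":0,"dz":0,"yaw":0}]' 30
```

```text
t: 4.63
tcp_pos: [0.5751, -0.3119, 0.0823]
orientation: [3.14, -0.001, 0.435]
contact_force: [-0.3, -0.4, -0.1]
finger_gap: 0.697
gripper_force: 0.0
t: 5.47
tcp_pos: [0.5745, -0.3125, 0.0824]
orientation: [3.14, -0.001, 0.434]
contact_force: [-0.6, 1.3, 5.9]
finger_gap: 0.135
gripper_force: 30.1
```

The gap is about 12 mm, so the bar is gripped. Lifting straight up.

```bash

python3 -m handwheel '[{"claw":1,"dx":0,"dy":0,"dz":4,"yaw":0},{"claw":1,"dx":0,"dy":0,"dz":6,"yaw":0},{"claw":1,"dx":0,"dy":0,"dz":10,"yaw":0},{"claw":1,"dx":0,"dy":0,"dz":15,"yaw":0},{"claw":1,"dx":0,"dy":0,"dz":20,"yaw":0},{"claw":1,"dx":0,"dy":0,"dz":25,"yaw":0},{"claw":1,"dx":0,"dy":0,"dz":25,"yaw":0},{"claw":1,"dx":0,"dy":0,"dz":25,"yaw":0},{"claw":1,"dx":0,"dy":0,"dz":10,"yaw":0},{"claw":1,"dx":0,"dy":0,"dz":0,"yaw":0},{"claw":1,"dx":0,"dy":0,"dz":0,"yaw":0}]'
python3 - <<'E'
from h import *
cp,im=grab('wrist','w3');grab('side','s3')
b=cv2.imread('pics/s3.png');cv2.imwrite('pics/w3s.png',np.hstack([cv2.resize(im,(400,300)),cv2.resize(b[160:400,280:600],(400,300))]))
E
```

```text
t: 6.38
tcp_pos: [0.5739, -0.3121, 0.2215]
orientation: [3.141, -0.0, 0.434]
contact_force: [-0.4, -0.3, -0.8]
finger_gap: 0.127
gripper_force: 29.3
```

View pics/w3s.png

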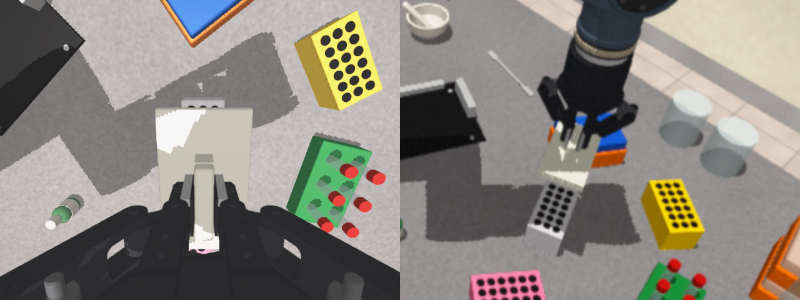

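The cover hangs clear and roughly level, and the grey block stays behind (wells visible at right (550,215)). Carrying it to the tray.

```bash

python3 -m handwheel '[{"claw":1,"dx":0,"dy":15,"dz":0,"yaw":-0.033},{"claw":1,"dx":0,"dy":30,"dz":0,"yaw":-0.033},{"claw":1,"dx":0,"dy":37,"dz":0,"yaw":-0.033},{"claw":1,"dx":0,"dy":37,"dz":0,"yaw":-0.033},{"claw":1,"dx":0,"dy":37,"dz":0,"yaw":-0.033},{"claw":1,"dx":0,"dy":37,"dz":0,"yaw":-0.033},{"claw":1,"dx":0,"dy":37,"dz":0,"yaw":-0.033},{"claw":1,"dx":0,"dy":37,"dz":0,"yaw":-0.033},{"claw":1,"dx":0,"dy":37,"dz":0,"yaw":-0.033},{"claw":1,"dx":0,"dy":37,"dz":0,"yaw":-0.033},{"claw":1,"dx":0,"dy":37,"dz":0,"yaw":-0.033},{"claw":1,"dx":0,"dy":37,"dz":0,"yaw":-0.033}]'
python3 -m handwheel '[{"claw":1,"dx":0,"dy":37,"dz":0,"yaw":0},{"claw":1,"dx":0,"dy":37,"dz":0,"yaw":0},{"claw":1,"dx":0,"dy":37,"dz":0,"yaw":0},{"claw":1,"dx":0,"dy":37,"dz":0,"yaw":0},{"claw":1,"dx":0,"dy":37,"dz":0,"yaw":0},{"claw":1,"dx":0,"dy":30,"dz":0,"yaw":0},{"claw":1,"dx":0,"dy":25,"dz":0,"yaw":0},{"claw":1,"dx":0,"dy":9,"dz":-10,"yaw":0},{"claw":1,"dx":0,"dy":0,"dz":-20,"yaw":0},{"claw":1,"dx":0,"dy":0,"dz":-30,"yaw":0},{"claw":1,"dx":0,"dy":0,"dz":-20,"yaw":0},{"claw":1,"dx":0,"dy":0,"dz":-15,"yaw":0}]'
python3 - <<'E'
from h import *
print(ray(camera_params('scene'),[(338,348)],.04))
cp,a=grab('scene','a4');cp,b=grab('side','b4')
cv2.imwrite('pics/c4.png',np.hstack([cv2.resize(a[240:420,320:510],(400,379)),cv2.resize(b[100:280,140:330],(400,379))]))
E
```

```text
t: 7.48
tcp_pos: [0.5727, 0.1046, 0.2193]
orientation: [-3.141, 0.004, 0.036]
contact_force: [0.5, -0.4, 0.2]
finger_gap: 0.137
gripper_force: 29.3
t: 8.48
tcp_pos: [0.5716, 0.3499, 0.1214]
orientation: [3.138, 0.007, 0.038]
contact_force: [0.3, 0.2, -0.9]
finger_gap: 0.136
gripper_force: 29.3
[[0.74299171 0.22233053 0.04      ]]
```

View pics/c4.png

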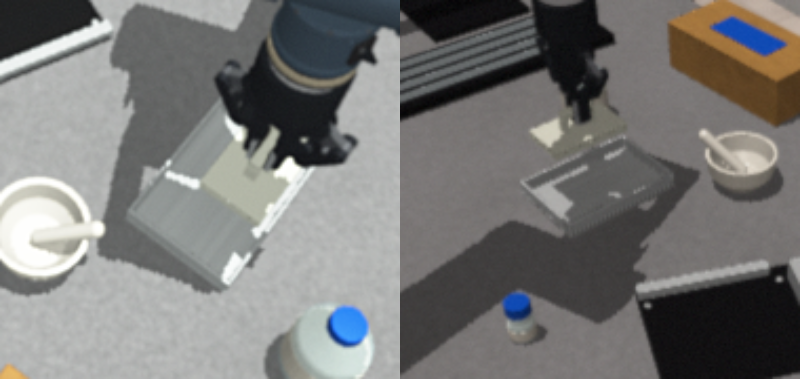

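The cover is level above the tray, but I moved 25 mm too far in y. I correct that while lowering.

```bash

python3 -m handwheel '[{"claw":1,"dx":3,"dy":-13,"dz":0,"yaw":0},{"claw":1,"dx":2,"dy":-12,"dz":0,"yaw":0},{"claw":1,"dx":0,"dy":0,"dz":-20,"yaw":0},{"claw":1,"dx":0,"dy":0,"dz":-20,"yaw":0},{"claw":1,"dx":0,"dy":0,"dz":-14,"yaw":0},{"claw":1,"dx":0,"dy":0,"dz":-8,"yaw":0},{"claw":1,"dx":0,"dy":0,"dz":-6,"yaw":0},{"claw":1,"dx":0,"dy":0,"dz":-4,"yaw":0},{"claw":1,"dx":0,"dy":0,"dz":-4,"yaw":0},{"claw":1,"dx":0,"dy":0,"dz":0,"yaw":0},{"claw":1,"dx":0,"dy":0,"dz":0,"yaw":0}]'
```

```text
t: 9.5
tcp_pos: [0.5794, 0.3271, 0.0507]
orientation: [-3.141, -0.001, 0.038]
contact_force: [-1.0, -0.6, -0.4]
finger_gap: 0.136
gripper_force: 29.3
```

```bash

python3 -m handwheel '[{"claw":1,"dx":-2,"dy":0,"dz":-4,"yaw":0},{"claw":1,"dx":-1,"dy":0,"dz":-4,"yaw":0},{"claw":1,"dx":0,"dy":0,"dz":-2,"yaw":0},{"claw":1,"dx":0,"dy":0,"dz":-2,"yaw":0},{"claw":1,"dx":0,"dy":0,"dz":0,"yaw":0},{"claw":1,"dx":0,"dy":0,"dz":0,"yaw":0},{"claw":1,"dx":0,"dy":0,"dz":0,"yaw":0}]'
```

```text
t: 10.08
tcp_pos: [0.5756, 0.3269, 0.0394]
orientation: [3.141, 0.001, 0.038]
contact_force: [-3.0, -0.2, 5.9]
finger_gap: 0.134
gripper_force: 30.2
```

Contact at 5.9 N, at the expected height. Opening slightly, then fully, and lifting.

```bash

python3 -m handwheel '[{"claw":0.8,"dx":0,"dy":0,"dz":1,"yaw":0},{"claw":0.7,"dx":0,"dy":0,"dz":0,"yaw":0},{"claw":0.5,"dx":0,"dy":0,"dz":0,"yaw":0},{"claw":0.4,"dx":0,"dy":0,"dz":0,"yaw":0},{"claw":0.4,"dx":0,"dy":0,"dz":0,"yaw":0},{"claw":0.4,"dx":0,"dy":0,"dz":10,"yaw":0},{"claw":0.4,"dx":0,"dy":0,"dz":20,"yaw":0},{"claw":0.4,"dx":0,"dy":0,"dz":40,"yaw":0},{"claw":0,"dx":0,"dy":0,"dz":40,"yaw":0},{"claw":0,"dx":0,"dy":0,"dz":40,"yaw":0},{"claw":0,"dx":0,"dy":0,"dz":40,"yaw":0},{"claw":0,"dx":0,"dy":-30,"dz":20,"yaw":0}]'
python3 -m handwheel '[{"claw":0,"dx":4,"dy":-40,"dz":0,"yaw":0},{"claw":0,"dx":4,"dy":-40,"dz":0,"yaw":0},{"claw":0,"dx":4,"dy":-40,"dz":0,"yaw":0},{"claw":0,"dx":4,"dy":-40,"dz":0,"yaw":0},{"claw":0,"dx":4,"dy":-40,"dz":0,"yaw":0},{"claw":0,"dx":4,"dy":-40,"dz":0,"yaw":0},{"claw":0,"dx":4,"dy":-40,"dz":0,"yaw":0},{"claw":0,"dx":0,"dy":0,"dz":0,"yaw":0},{"claw":0,"dx":0,"dy":0,"dz":0,"yaw":0},{"claw":0,"dx":0,"dy":0,"dz":0,"yaw":0}]'
python3 - <<'E'
from h import *
cp,im=grab('wrist','w5');_,b=grab('scene','s5')
im=im.copy()
K=dict(plate=(.556,.004,.006))
cv2.imwrite('pics/c5.png',np.hstack([cv2.resize(im,(540,405)),cv2.resize(b[270:390,365:480],(250,405))]))
E
```

```text
t: 11.08
tcp_pos: [0.5783, 0.3016, 0.2562]
orientation: [-3.136, -0.011, 0.042]
contact_force: [1.6, -1.3, 1.1]
finger_gap: 1.0
gripper_force: 0.0
t: 11.92
tcp_pos: [0.6038, 0.017, 0.2497]
orientation: [-3.141, 0.0, 0.037]
contact_force: [0.0, 0.7, -1.0]
finger_gap: 1.001
gripper_force: 0.0
```

View pics/c5.png

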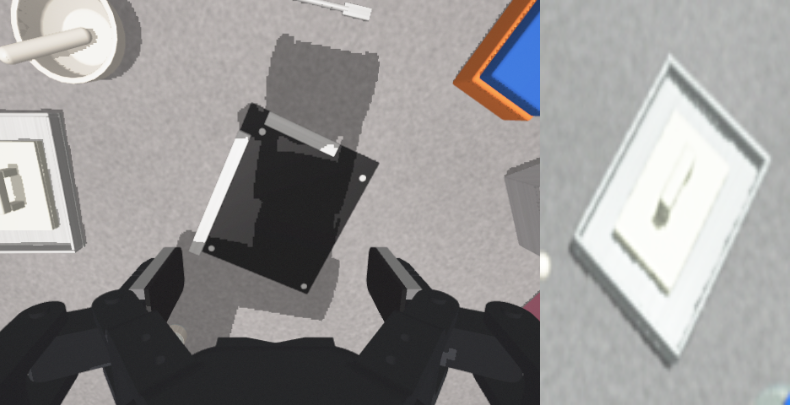

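The cover lies flat and centred in the tray. The wrist view shows the plate: open corner near (307,293), long fence inner edge from (248,138) to (203,250), and short fence from (268,118) to (338,150). I'll measure the fence lines with the black mask.

```bash
python3 - <<'E'
from h import *
def edges(cp,im,box):
    a,b,c,d=box
    g=im.astype(int).max(2);m=np.zeros(g.shape,np.uint8);m[b:d,a:c]=(g[b:d,a:c]<62)*255
    n,l,s,_=cv2.connectedComponentsWithStats(m,connectivity=4);k=1+np.argmax(s[1:,4]);m=(l==k).astype(np.uint8)*255
    v,u=np.nonzero(m);return ray(cp,np.c_[u,v],.006)[:,:2]*1000
th=np.radians(-22.3);c,s=np.cos(th),np.sin(th)
for n,f,box in(("wrist","w5",(225,115,460,350)),("side","side0",(245,215,355,290)),("scene","scene0",(265,200,385,290))):
    p=edges(camera_params(n),cv2.imread(f"pics/{f}.png"),box)-[556,4]
    u=p@[c,s];v=p@[-s,c]
    f1=lambda A,B,lo,hi,fn:[(int(x),round(float(fn(B[abs(A-x)<6])))) for x in range(lo,hi,20) if (abs(A-x)<6).sum()>3]
    q=lambda w:(lambda x:np.percentile(x,w))
    print(n,"ymax(x)",f1(u,v,-90,100,q(99)),"\n ymin(x)",f1(u,v,-90,100,q(1)),"\n xmax(y)",f1(v,u,-80,90,q(99)),"\n xmin(y)",f1(v,u,-80,90,q(1)))
E
```

```text
wrist ymax(x) [(-90, 73), (-70, 67), (-50, 21), (-30, 27), (-10, 29), (10, 47), (30, 52), (50, 57), (70, 88), (90, 89)] 
 ymin(x) [(-90, -78), (-70, -78), (-50, -78), (-30, -78), (-10, -77), (10, -77), (30, -76), (50, -77), (70, -77), (90, -77)] 
 xmax(y) [(-80, 98), (-60, 89), (-40, 99), (-20, 77), (0, 74), (20, 82), (40, 83), (60, 83), (80, 99)] 
 xmin(y) [(-80, -96), (-60, -96), (-40, -96), (-20, -96), (0, -96), (20, -96), (40, -97), (60, -98), (80, -83)]
side ymax(x) [(-90, 70), (-70, 69), (-50, 69), (-30, 68), (-10, 68), (10, 69), (30, 69), (50, 68), (70, 80), (90, 81)] 
 ymin(x) [(-90, -86), (-70, -86), (-50, -86), (-30, -86), (-10, -86), (10, -86), (30, -86), (50, -86), (70, -86), (90, -86)] 
 xmax(y) [(-80, 96), (-60, 96), (-40, 95), (-20, 89), (0, 82), (20, 82), (40, 82), (60, 83), (80, 89)] 
 xmin(y) [(-80, -99), (-60, -99), (-40, -99), (-20, -99), (0, -99), (20, -98), (40, -99), (60, -99), (80, 66)]
scene ymax(x) [(-90, 55), (-70, 60), (-50, 60), (-30, 60), (-10, 60), (10, 59), (30, 60), (50, 60), (70, 87), (90, 88)] 
 ymin(x) [(-90, -65), (-70, -78), (-50, -77), (-30, -78), (-10, -78), (10, -78), (30, -77), (50, -78), (70, -77), (90, -79)] 
 xmax(y) [(-80, 98), (-60, 100), (-40, 99), (-20, 76), (0, 76), (20, 77), (40, 77), (60, 97), (80, 101)] 
 xmin(y) [(-80, -82), (-60, -93), (-40, -93), (-20, -93), (0, -93), (20, -94), (40, -94), (60, -93), (80, 69)]
```

The plate yaw is −22.3° (all edges constant) and the corner is near (0.663, 0.039). Contact will give the last few millimetres. Back to the block.

```bash

python3 -m handwheel '[{"claw":0,"dx":-3,"dy":-20,"dz":0,"yaw":0.04},{"claw":0,"dx":-3,"dy":-37,"dz":0,"yaw":0.04},{"claw":0,"dx":-3,"dy":-37,"dz":0,"yaw":0.04},{"claw":0,"dx":-3,"dy":-37,"dz":0,"yaw":0.04},{"claw":0,"dx":-3,"dy":-37,"dz":0,"yaw":0.04},{"claw":0,"dx":-3,"dy":-37,"dz":0,"yaw":0.04},{"claw":0,"dx":-3,"dy":-37,"dz":0,"yaw":0.04},{"claw":0,"dx":-3,"dy":-37,"dz":0,"yaw":0.04},{"claw":0,"dx":-3,"dy":-30,"dz":0,"yaw":0.04},{"claw":0,"dx":-3,"dy":-20,"dz":0,"yaw":0.037},{"claw":0,"dx":0,"dy":0,"dz":-20,"yaw":0},{"claw":0,"dx":0,"dy":0,"dz":-30,"yaw":0}]'
python3 -m handwheel '[{"claw":0,"dx":0,"dy":0,"dz":-30,"yaw":0},{"claw":0,"dx":0,"dy":0,"dz":-20,"yaw":0},{"claw":0,"dx":0,"dy":0,"dz":-10,"yaw":0},{"claw":0,"dx":0,"dy":0,"dz":0,"yaw":0},{"claw":0,"dx":0,"dy":0,"dz":0,"yaw":0}]'
python3 - <<'E'
from h import *
cp,im=grab('wrist','w6');o=ctrl.get_obs();T=np.array(o['tcp_pos']);
y=o['orientation'][2];X=np.array([np.cos(y),np.sin(y),0])
print(proj(cp,[(*T[:2]+0,.055),*( (T*[1,1,0]+[0,0,.055]+X*sx*.05+np.array([X[1],-X[0],0])*sy*.028) for sx in(1,-1) for sy in(1,-1))]).round())
E
```

```text
t: 13.02
tcp_pos: [0.5768, -0.3138, 0.2023]
orientation: [3.134, -0.004, 0.435]
contact_force: [0.5, -0.6, -0.5]
finger_gap: 1.0
gripper_force: 0.0
t: 13.43
tcp_pos: [0.5749, -0.3112, 0.1396]
orientation: [3.142, -0.0, 0.437]
contact_force: [0.3, -0.4, 1.3]
finger_gap: 1.001
gripper_force: 0.0
[[326. 250.]
 [375. 167.]
 [278. 167.]
 [369. 324.]
 [283. 323.]]
```

View pics/w6.png

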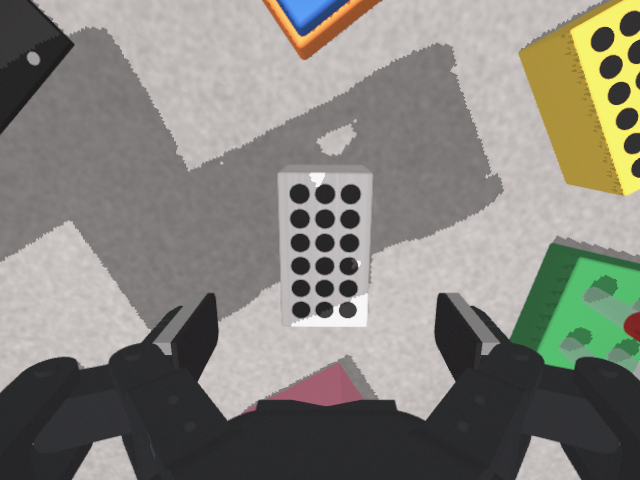

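The block's top is at (278,172)–(367,326), about 2 mm toward −X of the TCP. Descending and gripping.

```bash

python3 -m handwheel '[{"claw":0,"dx":-2,"dy":-1,"dz":-20,"yaw":0},{"claw":0,"dx":0,"dy":0,"dz":-25,"yaw":0},{"claw":0,"dx":0,"dy":0,"dz":-25,"yaw":0},{"claw":0,"dx":0,"dy":0,"dz":-20,"yaw":0},{"claw":0,"dx":0,"dy":0,"dz":-10,"yaw":0},{"claw":0,"dx":0,"dy":0,"dz":-3,"yaw":0},{"claw":0,"dx":0,"dy":0,"dz":0,"yaw":0},{"claw":1,"dx":0,"dy":0,"dz":0,"yaw":0},{"claw":1,"dx":0,"dy":0,"dz":0,"yaw":0},{"claw":1,"dx":0,"dy":0,"dz":0,"yaw":0},{"claw":1,"dx":0,"dy":0,"dz":0,"yaw":0},{"claw":1,"dx":0,"dy":0,"dz":0,"yaw":0}]' 50
python3 -m handwheel '[{"claw":1,"dx":0,"dy":0,"dz":0,"yaw":0},{"claw":1,"dx":0,"dy":0,"dz":0,"yaw":0},{"claw":1,"dx":0,"dy":0,"dz":5,"yaw":0},{"claw":1,"dx":0,"dy":0,"dz":10,"yaw":0},{"claw":1,"dx":0,"dy":0,"dz":15,"yaw":0},{"claw":1,"dx":0,"dy":0,"dz":20,"yaw":0},{"claw":1,"dx":0,"dy":0,"dz":20,"yaw":0},{"claw":1,"dx":0,"dy":0,"dz":10,"yaw":0},{"claw":1,"dx":0,"dy":0,"dz":0,"yaw":0},{"claw":1,"dx":0,"dy":0,"dz":0,"yaw":0}]'
```

```text
t: 14.48
tcp_pos: [0.5726, -0.3131, 0.0382]
orientation: [3.141, -0.001, 0.435]
contact_force: [-0.7, 1.2, 5.9]
finger_gap: 0.65
gripper_force: 57.1
t: 15.32
tcp_pos: [0.572, -0.3131, 0.1165]
orientation: [3.141, -0.0, 0.435]
contact_force: [-0.9, 0.6, -7.8]
finger_gap: 0.649
gripper_force: 55.6
```

The block is held (gap 55 mm, about 0.7 kg). Carrying it to a stand-off about 15 mm from both fences.

```bash

python3 -m handwheel '[{"claw":1,"dx":0,"dy":10,"dz":10,"yaw":-0.04},{"claw":1,"dx":0,"dy":20,"dz":10,"yaw":-0.06},{"claw":1,"dx":0,"dy":30,"dz":0,"yaw":-0.075},{"claw":1,"dx":2,"dy":35,"dz":0,"yaw":-0.08},{"claw":1,"dx":2,"dy":35,"dz":0,"yaw":-0.08},{"claw":1,"dx":2,"dy":35,"dz":0,"yaw":-0.08},{"claw":1,"dx":2,"dy":35,"dz":0,"yaw":-0.08},{"claw":1,"dx":2,"dy":35,"dz":0,"yaw":-0.08},{"claw":1,"dx":2,"dy":35,"dz":0,"yaw":-0.08},{"claw":1,"dx":2,"dy":30,"dz":0,"yaw":-0.07},{"claw":1,"dx":0,"dy":20,"dz":0,"yaw":-0.06},{"claw":1,"dx":0,"dy":10,"dz":0,"yaw":-0.039}]'
python3 -m handwheel '[{"claw":1,"dx":0,"dy":7,"dz":0,"yaw":0},{"claw":1,"dx":0,"dy":0,"dz":-10,"yaw":0},{"claw":1,"dx":0,"dy":0,"dz":-20,"yaw":0},{"claw":1,"dx":0,"dy":0,"dz":-20,"yaw":0},{"claw":1,"dx":0,"dy":0,"dz":-10,"yaw":0},{"claw":1,"dx":0,"dy":0,"dz":0,"yaw":0},{"claw":1,"dx":0,"dy":0,"dz":0,"yaw":0},{"claw":1,"dx":0,"dy":0,"dz":0,"yaw":0}]'
python3 -c "
from h import *
cp,im=grab('wrist','w7')"
```

```text
t: 16.32
tcp_pos: [0.5842, 0.0204, 0.1345]
orientation: [3.142, 0.005, -0.389]
contact_force: [-0.4, -1.7, -7.2]
finger_gap: 0.651
gripper_force: 55.8
t: 16.98
tcp_pos: [0.5868, 0.0231, 0.0767]
orientation: [-3.141, -0.001, -0.39]
contact_force: [0.3, 0.1, -7.0]
finger_gap: 0.649
gripper_force: 55.6
```

```bash

python3 -m handwheel '[{"claw":1,"dx":0,"dy":0,"dz":-10,"yaw":0},{"claw":1,"dx":0,"dy":0,"dz":-10,"yaw":0},{"claw":1,"dx":0,"dy":0,"dz":-6,"yaw":0},{"claw":1,"dx":0,"dy":0,"dz":-3,"yaw":0},{"claw":1,"dx":0,"dy":0,"dz":-2,"yaw":0},{"claw":1,"dx":0,"dy":0,"dz":0,"yaw":0},{"claw":1,"dx":0,"dy":0,"dz":0,"yaw":0},{"claw":1,"dx":0,"dy":0,"dz":0,"yaw":0}]'
```

```text
t: 17.7
tcp_pos: [0.5864, 0.0238, 0.0455]
orientation: [-3.141, -0.001, -0.389]
contact_force: [0.2, 0.2, -7.4]
finger_gap: 0.644
gripper_force: 55.8
```

```bash

python3 -m handwheel '[{"claw":1,"dx":0,"dy":0,"dz":-1,"yaw":0},{"claw":1,"dx":0,"dy":0,"dz":0,"yaw":0},{"claw":1,"dx":0,"dy":0,"dz":0,"yaw":0}]'
python3 -m handwheel '[{"claw":1,"dx":0,"dy":0,"dz":-0.5,"yaw":0},{"claw":1,"dx":0,"dy":0,"dz":0,"yaw":0},{"claw":1,"dx":0,"dy":0,"dz":0,"yaw":0}]'
```

```text
t: 17.95
tcp_pos: [0.5862, 0.0238, 0.0444]
orientation: [-3.142, -0.0, -0.389]
contact_force: [0.2, -0.3, -6.2]
finger_gap: 0.647
gripper_force: 55.7
t: 18.2
tcp_pos: [0.5862, 0.0238, 0.0442]
orientation: [-3.141, -0.0, -0.389]
contact_force: [-0.5, -0.3, -2.1]
finger_gap: 0.645
gripper_force: 56.1
```

The block touches the plate lightly. Sliding toward the long fence along (0.38, 0.925).

```bash

python3 -m handwheel '[{"claw":1,"dx":0.76,"dy":1.85,"dz":0,"yaw":0},{"claw":1,"dx":0.76,"dy":1.85,"dz":0,"yaw":0},{"claw":1,"dx":0.76,"dy":1.85,"dz":0,"yaw":0},{"claw":1,"dx":0.76,"dy":1.85,"dz":0,"yaw":0},{"claw":1,"dx":0,"dy":0,"dz":0,"yaw":0},{"claw":1,"dx":0,"dy":0,"dz":0,"yaw":0}]'
python3 -m handwheel '[{"claw":1,"dx":0.76,"dy":1.85,"dz":0,"yaw":0},{"claw":1,"dx":0,"dy":0,"dz":0,"yaw":0},{"claw":1,"dx":0,"dy":0,"dz":0,"yaw":0}]'
python3 -m handwheel '[{"claw":1,"dx":0.76,"dy":1.85,"dz":0,"yaw":0},{"claw":1,"dx":0,"dy":0,"dz":0,"yaw":0},{"claw":1,"dx":0,"dy":0,"dz":0,"yaw":0}]'
```

```text
t: 18.7
tcp_pos: [0.5897, 0.0314, 0.0442]
orientation: [-3.141, -0.001, -0.389]
contact_force: [0.7, -1.3, 0.5]
finger_gap: 0.645
gripper_force: 56.6
t: 18.95
tcp_pos: [0.5903, 0.033, 0.0442]
orientation: [-3.141, -0.001, -0.389]
contact_force: [-1.3, -1.7, 1.8]
finger_gap: 0.643
gripper_force: 56.8
t: 19.2
tcp_pos: [0.5909, 0.0347, 0.0442]
orientation: [3.142, -0.001, -0.389]
contact_force: [-2.2, -3.5, 3.2]
finger_gap: 0.646
gripper_force: 56.9
```

```bash

python3 -m handwheel '[{"claw":1,"dx":0.38,"dy":0.92,"dz":0.5,"yaw":0},{"claw":1,"dx":0,"dy":0,"dz":0,"yaw":0},{"claw":1,"dx":0,"dy":0,"dz":0,"yaw":0}]'
python3 -m handwheel '[{"claw":1,"dx":0.76,"dy":1.85,"dz":0,"yaw":0},{"claw":1,"dx":0,"dy":0,"dz":0,"yaw":0},{"claw":1,"dx":0,"dy":0,"dz":0,"yaw":0}]'
```

```text
t: 19.45
tcp_pos: [0.5912, 0.036, 0.0442]
orientation: [-3.141, -0.0, -0.39]
contact_force: [-0.5, -2.7, 0.6]
finger_gap: 0.646
gripper_force: 56.7
t: 19.7
tcp_pos: [0.5918, 0.038, 0.0442]
orientation: [-3.141, 0.0, -0.389]
contact_force: [-0.6, -2.6, -0.6]
finger_gap: 0.648
gripper_force: 56.6
```

```bash

python3 -m handwheel '[{"claw":1,"dx":0.76,"dy":1.85,"dz":0,"yaw":0},{"claw":1,"dx":0,"dy":0,"dz":0,"yaw":0},{"claw":1,"dx":0,"dy":0,"dz":0,"yaw":0}]'
python3 -m handwheel '[{"claw":1,"dx":0.76,"dy":1.85,"dz":0,"yaw":0},{"claw":1,"dx":0,"dy":0,"dz":0,"yaw":0},{"claw":1,"dx":0,"dy":0,"dz":0,"yaw":0}]'
python3 -m handwheel '[{"claw":1,"dx":0.76,"dy":1.85,"dz":0,"yaw":0},{"claw":1,"dx":0,"dy":0,"dz":0,"yaw":0},{"claw":1,"dx":0,"dy":0,"dz":0,"yaw":0}]'
```

```text
t: 19.95
tcp_pos: [0.5921, 0.0388, 0.0442]
orientation: [3.14, 0.001, -0.389]
contact_force: [-2.1, -6.8, 1.1]
finger_gap: 0.646
gripper_force: 56.7
t: 20.2
tcp_pos: [0.5921, 0.0389, 0.0443]
orientation: [3.137, 0.002, -0.389]
contact_force: [-3.9, -12.2, 2.4]
finger_gap: 0.65
gripper_force: 56.9
t: 20.45
tcp_pos: [0.5921, 0.0391, 0.0444]
orientation: [3.135, 0.003, -0.389]
contact_force: [-6.6, -18.3, 4.4]
finger_gap: 0.645
gripper_force: 57.1
```

Long fence contact found: motion has stopped and the force rises. Easing off by 4 mm, then sliding toward the short fence along (0.925, −0.38).

```bash

python3 -m handwheel '[{"claw":1,"dx":-1.3,"dy":-3.2,"dz":0,"yaw":0},{"claw":1,"dx":1.85,"dy":-0.76,"dz":0,"yaw":0},{"claw":1,"dx":1.85,"dy":-0.76,"dz":0,"yaw":0},{"claw":1,"dx":1.85,"dy":-0.76,"dz":0,"yaw":0},{"claw":1,"dx":1.85,"dy":-0.76,"dz":0,"yaw":0},{"claw":1,"dx":0,"dy":0,"dz":0,"yaw":0},{"claw":1,"dx":0,"dy":0,"dz":0,"yaw":0}]'
python3 -m handwheel '[{"claw":1,"dx":1.85,"dy":-0.76,"dz":0,"yaw":0},{"claw":1,"dx":1.85,"dy":-0.76,"dz":0,"yaw":0},{"claw":1,"dx":0,"dy":0,"dz":0,"yaw":0},{"claw":1,"dx":0,"dy":0,"dz":0,"yaw":0}]'
python3 -m handwheel '[{"claw":1,"dx":1.85,"dy":-0.76,"dz":0,"yaw":0},{"claw":1,"dx":0,"dy":0,"dz":0,"yaw":0},{"claw":1,"dx":0,"dy":0,"dz":0,"yaw":0}]'
```

```text
t: 21.03
tcp_pos: [0.5928, 0.0385, 0.0446]
orientation: [3.137, 0.015, -0.388]
contact_force: [-14.2, -2.9, 14.3]
finger_gap: 0.645
gripper_force: 58.5
t: 21.37
tcp_pos: [0.5962, 0.0371, 0.0447]
orientation: [3.137, 0.016, -0.388]
contact_force: [-15.3, -1.1, 14.8]
finger_gap: 0.646
gripper_force: 58.4
t: 21.62
tcp_pos: [0.5979, 0.0364, 0.0447]
orientation: [3.137, 0.017, -0.388]
contact_force: [-14.8, -2.4, 14.4]
finger_gap: 0.648
gripper_force: 58.4
```

It slides but bears down (z 14 N, tilt 0.017). Easing up 1 mm.

```bash

python3 -m handwheel '[{"claw":1,"dx":0,"dy":0,"dz":0.7,"yaw":0},{"claw":1,"dx":0,"dy":0,"dz":0.7,"yaw":0},{"claw":1,"dx":0,"dy":0,"dz":0,"yaw":0},{"claw":1,"dx":0,"dy":0,"dz":0,"yaw":0}]'
python3 -m handwheel '[{"claw":1,"dx":1.85,"dy":-0.76,"dz":0,"yaw":0},{"claw":1,"dx":0,"dy":0,"dz":0,"yaw":0},{"claw":1,"dx":0,"dy":0,"dz":0,"yaw":0}]'
```

```text
t: 21.95
tcp_pos: [0.5994, 0.0358, 0.0447]
orientation: [3.137, 0.014, -0.388]
contact_force: [-10.2, -3.5, 5.0]
finger_gap: 0.642
gripper_force: 57.2
t: 22.2
tcp_pos: [0.6012, 0.035, 0.0448]
orientation: [3.137, 0.014, -0.388]
contact_force: [-10.7, -3.1, 5.8]
finger_gap: 0.649
gripper_force: 57.2
```

```bash

python3 -m handwheel '[{"claw":1,"dx":0,"dy":0,"dz":0.7,"yaw":0},{"claw":1,"dx":1.85,"dy":-0.76,"dz":0,"yaw":0},{"claw":1,"dx":0,"dy":0,"dz":0,"yaw":0},{"claw":1,"dx":0,"dy":0,"dz":0,"yaw":0}]'
python3 -m handwheel '[{"claw":1,"dx":1.85,"dy":-0.76,"dz":0,"yaw":0},{"claw":1,"dx":0,"dy":0,"dz":0,"yaw":0},{"claw":1,"dx":0,"dy":0,"dz":0,"yaw":0}]'
python3 -m handwheel '[{"claw":1,"dx":1.85,"dy":-0.76,"dz":0,"yaw":0},{"claw":1,"dx":0,"dy":0,"dz":0,"yaw":0},{"claw":1,"dx":0,"dy":0,"dz":0,"yaw":0}]'
```

```text
t: 22.53
tcp_pos: [0.6038, 0.034, 0.0448]
orientation: [3.138, 0.012, -0.388]
contact_force: [-8.1, -4.0, 0.5]
finger_gap: 0.649
gripper_force: 56.6
t: 22.78
tcp_pos: [0.6056, 0.0332, 0.0448]
orientation: [3.138, 0.013, -0.388]
contact_force: [-8.4, -3.7, 1.2]
finger_gap: 0.647
gripper_force: 56.6
t: 23.03
tcp_pos: [0.6065, 0.0329, 0.0448]
orientation: [3.137, 0.015, -0.388]
contact_force: [-10.5, -4.2, 2.8]
finger_gap: 0.646
gripper_force: 56.9
```

```bash

python3 -m handwheel '[{"claw":1,"dx":1.85,"dy":-0.76,"dz":0,"yaw":0},{"claw":1,"dx":0,"dy":0,"dz":0,"yaw":0},{"claw":1,"dx":0,"dy":0,"dz":0,"yaw":0}]'
python3 -m handwheel '[{"claw":1,"dx":1.85,"dy":-0.76,"dz":0,"yaw":0},{"claw":1,"dx":0,"dy":0,"dz":0,"yaw":0},{"claw":1,"dx":0,"dy":0,"dz":0,"yaw":0}]'
```

```text
t: 23.28
tcp_pos: [0.6066, 0.0329, 0.0449]
orientation: [3.137, 0.018, -0.389]
contact_force: [-12.6, -1.0, 6.0]
finger_gap: 0.651
gripper_force: 57.2
t: 23.53
tcp_pos: [0.6066, 0.0329, 0.0449]
orientation: [3.137, 0.022, -0.389]
contact_force: [-16.7, -0.6, 8.7]
finger_gap: 0.649
gripper_force: 57.7
```

Both fences are touched. The x push is strong (about 15 N) and tilts the tool slightly, so I ease it off and add some y push.

```bash

python3 -m handwheel '[{"claw":1,"dx":-1.4,"dy":0.6,"dz":0,"yaw":0},{"claw":1,"dx":-1.4,"dy":0.6,"dz":0,"yaw":0},{"claw":1,"dx":0.57,"dy":1.4,"dz":0,"yaw":0},{"claw":1,"dx":0,"dy":0,"dz":0,"yaw":0},{"claw":1,"dx":0,"dy":0,"dz":0,"yaw":0},{"claw":1,"dx":0,"dy":0,"dz":0,"yaw":0}]'
python3 - <<'E'
from h import *
o=ctrl.get_obs();f=np.array(o['contact_force']);a=-.389;print(f,"plate x,y:",f[:2]@[np.cos(a),np.sin(a)],f[:2]@[-np.sin(a),np.cos(a)])
E
```

```text
t: 24.03
tcp_pos: [0.6066, 0.033, 0.0449]
orientation: [3.135, 0.017, -0.388]
contact_force: [-13.5, -6.2, 4.6]
finger_gap: 0.642
gripper_force: 57.2
[-13.52267983  -6.24597659   4.58525613] plate x,y: -10.143514206951295 -10.90798849515184
```

```bash

python3 -m handwheel '[{"claw":1,"dx":0,"dy":0,"dz":0.6,"yaw":0},{"claw":1,"dx":0.57,"dy":1.4,"dz":0,"yaw":0},{"claw":1,"dx":0.5,"dy":-0.2,"dz":0,"yaw":0},{"claw":1,"dx":0,"dy":0,"dz":0,"yaw":0},{"claw":1,"dx":0,"dy":0,"dz":0,"yaw":0},{"claw":1,"dx":0,"dy":0,"dz":0,"yaw":0},{"claw":1,"dx":0,"dy":0,"dz":0,"yaw":0},{"claw":1,"dx":0,"dy":0,"dz":0,"yaw":0},{"claw":1,"dx":0,"dy":0,"dz":0,"yaw":0}]'
python3 - <<'E'
from h import *
o=ctrl.get_obs();f=np.array(o['contact_force']);a=-.389;print(f,"plate x,y:",f[:2]@[np.cos(a),np.sin(a)],f[:2]@[-np.sin(a),np.cos(a)],o['torque'],np.abs(o['qd']).max())
# numeric check: block-top outline and cover in scene
cp,im=grab('scene','end');b=cv2.imread('pics/s5.png');d=cv2.absdiff(im,b)[300:365,395:455].max();print("cover diff max",d)
E
```

```text
t: 24.78
tcp_pos: [0.6067, 0.0331, 0.045]
orientation: [3.133, 0.019, -0.388]
contact_force: [-14.3, -10.8, 3.0]
finger_gap: 0.647
gripper_force: 57.0
[-14.30209516 -10.7984607    3.03786665] plate x,y: -9.138108249700553 -15.415954623220452 [-1.86219701  1.98686988 -0.29365921] 0.0019728105107804203
cover diff max 6
```

```bash
python3 -c "
from bench import order
print(order.close_job())"
```

```text
the job is handed in; nothing more can be done
None
```

The job is handed in: the cover is lying flat in the tray, released, and the block is held in the corner with about 9 N measured toward the short fence and 15 N toward the long fence, tool tilt about 0.02 rad (the limit on block tilt is 0.035); the verdict itself was not returned.

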